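# Hold a spread snap ring over the groove of a microscope stage spindle

## Task

Take the orange-handled pliers out of their grey holder, put the two pins between the snap ring's upright lugs and squeeze the handles so the ring spreads wide. Carry the spread ring on the pliers and slide it gently down over the steel spindle of the upturned microscope stage until it lies level around the dark groove, centred and clear of the steel. The program finishes while still holding it there, spread and gripped in the pliers; touch the ring only with the pliers and leave the sample puck, the objective and the jar where they are.

Things in the scene. Friction and masses are not known exactly. Their poses are not given: they have to be found in the camera images.
- pliers: parallel-action lock ring pliers, 0.15 kg, 116 mm tall, upright in the grey holder. Origin at the lower tips of its pins, z up along it, y the line of squeezing. Dark steel body 42 x 46 x 12 mm at z = 52-64 mm; in the holder its underside rests on the cheeks. Below hang two jaws, 10 mm wide in x, ending in round pins. Lift straight up 65 mm or more to clear the holder
- handles (a point): where to grip the pliers: midway between the handles, 95 mm above the pin tips. Two upright orange handles, 20 (x) x 7 (y) x 52 (z) mm, z = 64-116 mm, outer faces 66 mm apart when free. A light grip at 58 to 62 mm over them carries the pliers by the springs and keeps the pins close together; full squeeze spreads the pins
- pin_tips (a point): the pliers' origin, between the lower tips of the two vertical pins: each 4 mm thick, z = 0-18 mm, 8.6 mm over both when free, 37.6 mm when fully squeezed. The handles cross over: a handle squeezed inward moves a pin outward (along y) by as much, both sides together, all staying parallel
- pliers_left (a joint): how far each handle is squeezed inward: 0 free, 0.0145 m at its stop (37 mm over the handles). The spring needs 3.5 N on each handle to start and 7 N at the stop; the ring adds 3 to 5.5 N
- ring: steel snap ring, 44 g, lying flat in the blue tray, lugs up. Origin at the centre of its round opening on the underside, z up, x towards its hinged back, lugs at -x. Band 5 mm high, 4.4 mm thick, 38 mm over it; opening 28 mm when free (too small for the 32 mm spindle). Two halves turn about a vertical hinge at x = +22 mm
- lugs (a point): midway between the ring's two upright lugs (x = -26 mm), at their tops, 16 mm above the underside. Lugs span x = -32.5 to -19.5 mm and face one another across y = 0; each has an upright slot 9 mm wide in x, bottom at y = +-8 mm, lips 2 mm proud (12 mm free between). Pins put down here, pliers' y along ring y, and pushed outward sit in the slots and carry the ring by friction
- ring_center (a point): centre of the ring's opening at mid height of the band, 2.5 mm above its underside. As the ring spreads it may shift some 3 mm relative to the pins: read it again
- ring_left (a joint): opening angle of the ring's left half: 0 free, at most 0.30 rad; about 0.22 with the pliers fully squeezed, which leaves about 3 mm around the spindle
- ring_right (a joint): the same for the right half; both open together
- stage: microscope stage lying upside down on the bench, fixed: white and black disc 124 mm across, 26 mm high; brass collar 40 mm across up to 42 mm; steel spindle 32 mm across, chamfered top at 78 mm. Origin at the centre of the underside, z up
- groove (a point): centre of the dark groove on the spindle axis, 60 mm above the bench; the groove is 9 mm high (55.5 to 64.5 mm) and 27 mm across
- spindle_top (a point): centre of the spindle's top face, 78 mm above the bench
- tray: blue plastic tray 130 x 110 x 10 mm, walls 3 mm, fixed; the ring lies on its inner floor, 3 mm above the bench. Origin under its centre
- holder: grey pliers holder, fixed, base 70 x 60 x 8 mm, two cheeks 60 mm high (end stops to 66 mm) with 30 mm between them, open to both y sides. Origin under its centre
- sample: black resin sample puck, 32 mm across, 18 mm high, bystander; origin under its centre
- objective: brass objective lens standing on end, 30 mm across, 42 mm high, bystander; origin under its centre
- jar: small amber jar with a white cap, 36 mm across, 45 mm high, bystander; origin under its centre
There are look-alikes about, which are no part of the job. Of the things like the pliers, leave any that is yellow; of the rest the larger one is meant.

How it is judged:
By the outcome, as a careful person would: the job done as asked, in the order asked, and still so for the second after the job is handed in, while the arm keeps its last pose, push and grip.
It also fails if it takes over 58 s, if anything falls off the work surface, if the arm or the gripper's body presses on something with over 40 N, if the wrist force passes 120 N, or if a joint passes its speed limit or range.

## Robot

A 7-joint arm with a two-finger parallel gripper is mounted at the origin on the work surface. World frame = base frame: x ahead of the robot, y to its left, z up, the work surface at z = 0. Lengths are in m, angles in rad, forces in N, time in s.
With the tool pointing down it reaches from about 0.425 to 0.875 m from the base axis. Payload 4.7 kg.
Tool frame: the origin (TCP) lies midway between the tips of the shut fingers; the grasp point (between the pads) lies ctrl.grasp_offset behind it (ctrl.grasp_offset is the distance from the TCP to the grasp point, in m); z points along the fingers, y is the line along which they close (so a half turn about z gives the same grasp; the last joint's range is limited). The gripper opens to 87 mm and grips with 3 to 60 N. Pads are 19 mm wide; open, the fingers measure 117 mm over their backs; the gripper's body (75 mm by 190 mm) begins 51 mm behind the grasp point.
Start: joints at [-1.285, 0.321, -0.07, 1.45, 0.023, 1.371, -0.057], TCP at [0.175, 0.626, 0.196] pointing down, gripper open.
Joint ranges: [-2.86, 2.86], [-0.3, 2.09], [-1.38, 1.24], [0.06, 2.45], [-1.56, 4.7], [0.09, 2.05], [-2.69, 2.69]. Speed limits (rad/s): [2.57, 2.57, 3.14, 3.14, 3.14, 3.14, 3.14].

## Interface

Orientations are given as a rotation vector (axis times angle).
In Python, from bench import ctrl gives the robot as it stands. The module is installed in compiled form; this text tells all that it offers.
- The arm moves only by the tool jog_arm, never from a script. Its argument "moves" is one flat list of numbers, 7 for each row, row after row: the shift along the tool's x, y, z in units of 30 cm (1.0 is 30 cm), then the turn, a rotation vector about the tool's x, y, z in units of 60 degrees (1.0 is 60 degrees), then the gripper's target within -1 to 1 (fully open at 1, half-way at 0, shut at -1). In form: [x, y, z, wx, wy, wz, fingers, x, y, z, wx, wy, wz, fingers, ...]. A call has exactly 8 rows; each row is the pose to reach, as a shift and turn from the pose commanded when the call began, along the tool's axes at that moment; what a row does not reach only later rows make up. A row lasts 1/8 s, in which the tool goes at most 62.5 mm and 10.7 degrees, less where a joint would pass 70% of its speed; a pose out of reach is approached as far as the arm can. A call with a number of a shift or a turn outside -1 to 1 is refused whole. A call with a gripper value outside its range is refused whole. The fingers move at their own pace and stop on an object; "newtons" is the grip in N (left out, the last holds). Time passes only in rows, so rows that repeat a pose let the fingers close, or fill a call up. It gives the time, the measured TCP pose, the force, the opening and the grip force at its end, in the units of the state.
- ctrl.get_state(): the state, without advancing time (a new reading comes with each control period).
- ctrl.get_image(name): name is "scene" or "top" or "wrist"; returns a dict with "pixels" (420x560x3 uint8, red, green, blue), "fx", "fy", "cx", "cy" (pixels), "xyz" and "rotation" of the camera in the world; the wrist camera has in their place "tool_from_camera" (4x4, takes a point from camera to tool coordinates, whose origin is the TCP and whose axes are the flange's). Camera axes: x right, y up, looking along -z (the intrinsics and any distortion apply to the point x, -y, -z); pixel columns grow to the right and rows downward; lengths in m; the calibration is good to about 2 mm. A picture is of the moment at which its call begins: read the wrist's pose just before it. There is no depth.
- ctrl.close_job(): hands the job in; it is judged then, once.
The state is a dict: "time": time; "joint_positions": joint angles; "qd": joint speeds; "joint_torque": joint torques, N m; "position": TCP position; "tool_rot": TCP orientation; "ft_force": force on the tool from outside, world axes, zero at the start; "torque": the same for the moment, N m; "grip_width": opening from 0.0 (shut) to 1.0 (fully open); "grip_force": force on a finger pad.
Only numpy, scipy, OpenCV 4.12 (cv2) and the standard library are available. Lean on these libraries where they do the work, as an engineer would, in place of code of your own. Each camera call takes 0.05 s, during which the arm holds its last target. There are 200 camera calls.

## Working session

There is one attempt and no reset: what is moved stays moved. The work goes in short steps, Python scripts to look and compute and a tool call to move; the robot and the scene stay as the last step left them, time stands still between calls to the robot, and variables do not carry over. Pictures are saved under pics/ and viewed, at most 10 in all, crops included, and the job is handed in when it is done.

Besides the shell and the picture viewer there is one more tool, called after "Emit:" as name(argument=value, ...), one argument or row to a line, values as JSON. jog_arm: Moves the arm, as the interface text tells. Its arguments: {"type":"object","properties":{"moves":{"type":"array"},"newtons":{"type":"number"}},"required":["moves"]}

```bash
mkdir -p pics; cat > h.py <<'E'
import numpy as np, cv2
from scipy.spatial.transform import Rotation as R
from bench import ctrl
def snap(name,fn=None):
    s=ctrl.get_state(); im=ctrl.get_image(name)
    if fn: cv2.imwrite('pics/'+fn,im['pixels'][:,:,::-1])
    K=np.array([[im['fx'],0,im['cx']],[0,im['fy'],im['cy']],[0,0,1]])
    if name=='wrist':
        T=np.eye(4);T[:3,:3]=R.from_rotvec(s['tool_rot']).as_matrix();T[:3,3]=s['position']
        C=T@im['tool_from_camera'];p,r=C[:3,3],C[:3,:3]
    else:
        p=np.array(im['xyz']);r=np.array(im['rotation'])
        if r.shape!=(3,3): r=R.from_rotvec(r).as_matrix()
    d=im.get('distortion',None)
    return dict(K=K,p=p,r=r,im=im['pixels'],keys={k:v for k,v in im.items() if k!='pixels'})
def ray(c,u,v):
    d=np.array([(u-c['K'][0,2])/c['K'][0,0],-(v-c['K'][1,2])/c['K'][1,1],-1]); return c['r']@d
def at_z(c,u,v,z):
    d=ray(c,u,v); return c['p']+d*(z-c['p'][2])/d[2]
def proj(c,X):
    q=c['r'].T@(np.array(X)-c['p']); return c['K'][0,2]-c['K'][0,0]*q[0]/q[2], c['K'][1,2]+c['K'][1,1]*q[1]/q[2]
def crop(c,fn,u0,v0,u1,v1,k):
    cv2.imwrite('pics/'+fn,cv2.resize(c['im'][v0:v1,u0:u1,::-1],None,fx=k,fy=k,interpolation=cv2.INTER_CUBIC))
E
python3 - <<'E'
from h import *
import pickle
a=snap('scene','s0.png');b=snap('top','t0.png');w=snap('wrist','w0.png')
pickle.dump((a,b),open('c0.pkl','wb'))
print(a['keys']);print(b['keys']);print(w['keys']);print(ctrl.get_state(),ctrl.grasp_offset)
E
```

```text
{'fx': 463.3119122893351, 'fy': 463.3119122893351, 'cx': 278.56721843157686, 'cy': 203.73240541645487, 'xyz': array([ 1.19305764, -0.37540752,  0.58635565]), 'rotation': array([0.89994983, 0.48715097, 0.87002187])}
{'fx': 451.94976042347645, 'fy': 451.94976042347645, 'cx': 281.5656630625417, 'cy': 207.7533439893378, 'xyz': array([0.53371834, 0.02383109, 0.9297319 ]), 'rotation': array([ 0.04952177, -0.03688684, -1.56068789])}
{'fx': 325.19716566910824, 'fy': 325.19716566910824, 'cx': 280.44952840670095, 'cy': 205.15807297127395, 'tool_from_camera': array([[ 1.66573337e-03,  9.63536605e-01,  2.67571365e-01,
         7.35960392e-02],
       [ 9.99998034e-01, -1.89285269e-03,  5.90880730e-04,
        -9.60806209e-04],
       [ 1.07580839e-03,  2.67569855e-01, -9.63537864e-01,
        -1.88059499e-01],
       [ 0.00000000e+00,  0.00000000e+00,  0.00000000e+00,
         1.00000000e+00]])}
{'time': 0.15, 'joint_positions': array([-1.28489833,  0.32167283, -0.07011421,  1.45140244,  0.02256792,
        1.37081107, -0.05689057]), 'qd': array([-1.55183381e-03, -3.80150531e-03, -8.93725971e-04, -2.70968020e-03,
       -1.48221119e-03, -1.43155295e-03,  8.92144767e-05]), 'joint_torque': array([ 4.14952665e-04, -4.91792929e+01, -4.04327782e-01, -3.12875605e+01,
       -6.39288663e-02,  4.05286951e-02,  8.84897190e-05]), 'position': array([0.17439324, 0.62568274, 0.19549611]), 'tool_rot': array([-4.25518398e-01, -3.11248137e+00,  2.35395247e-03]), 'ft_force': array([-0.32457057,  0.32547071,  0.41684957]), 'torque': array([-0.02240335, -0.00774271, -0.02302886]), 'grip_force': 0.0, 'grip_width': 1.0019080457708718} 0.0187
```

View pics/s0.png

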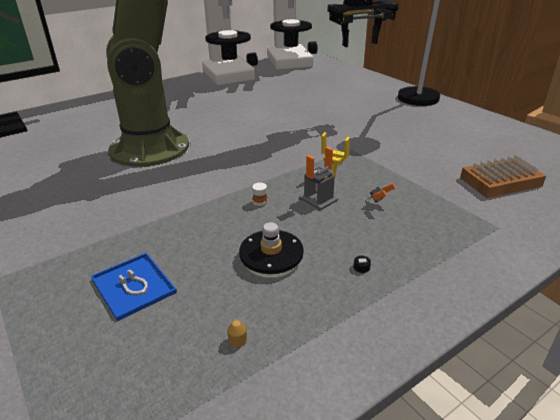

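View pics/t0.png

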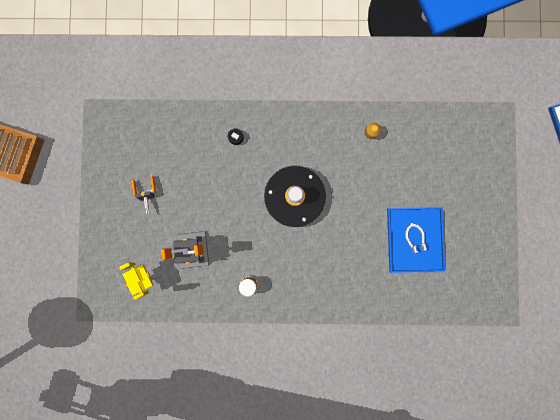

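The scene shows upright orange pliers in the grey holder (top 185,250; scene 319,170), small orange pliers lying flat (top 146,193; scene 381,192) and yellow ones (top 136,281; scene 338,150). The ring is in the blue tray (top 416,238). The ones meant are the orange pliers in the holder: they are not yellow, and the larger of the other two. I'll confirm this in a crop.

```bash
python3 - <<'E'
from h import *
import pickle
a,b=pickle.load(open('c0.pkl','rb'))
A=cv2.resize(b['im'][210:310,110:220],None,fx=5,fy=5,interpolation=cv2.INTER_CUBIC)
B=cv2.resize(b['im'][200:280,380:450],None,fx=4,fy=4,interpolation=cv2.INTER_CUBIC)
C=np.zeros((600,800,3),np.uint8);C[:500,:550]=A;C[:320,550-30:800]=B[:, :280]
D=cv2.resize(a['im'][125:215,290:355],None,fx=3,fy=3,interpolation=cv2.INTER_CUBIC);C[325:595,600:795]=D
cv2.imwrite('pics/c1.png',C[:,:,::-1])
for n,u,v,z in [('plA',168,254,.12),('plB',199,249,.12),('ringtray',416,238,.005),('stage',294,196,.026),('spin',295,194,.078),('jar',247,287,.045),('obj',373,130,.04),('puck',236,136,.018)]: print(n,at_z(b,u,v,z).round(4))
E
```

```text
plA [0.4936 0.2328 0.12  ]
plB [0.5031 0.1775 0.12  ]
ringtray [ 0.5256 -0.2429  0.005 ]
stage [0.6074 0.0067 0.026 ]
spin [0.6069 0.0058 0.078 ]
jar [0.4276 0.0968 0.045 ]
obj [ 0.7392 -0.1489  0.04  ]
puck [0.7297 0.1258 0.018 ]
```

View pics/c1.png

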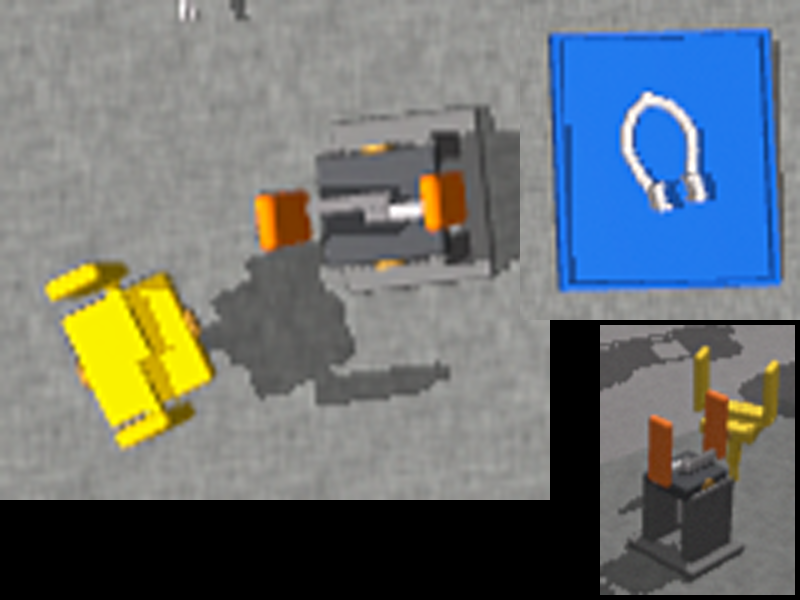

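The upright orange pliers are in the grey holder, with handle tops at top-view px (163,254) and (196,250). The yellow pliers stand beside them and the small orange ones lie flat, so the choice is confirmed. The ring's lugs point down and to the right in the tray crop. Next I triangulate.

```bash
python3 - <<'E'
from h import *
import pickle
a,b=pickle.load(open('c0.pkl','rb'))
def tri(pa,pb):
    d1=ray(a,*pa);d2=ray(b,*pb);d1/=np.linalg.norm(d1);d2/=np.linalg.norm(d2)
    s=np.linalg.lstsq(np.c_[d1,-d2],b['p']-a['p'],rcond=None)[0]
    x,y=a['p']+s[0]*d1,b['p']+s[1]*d2; return (x+y)/2,np.linalg.norm(x-y)
s=lambda x,y:(290+(x-600)/3,125+(y-325)/3)
t=lambda x,y:(110+x/5,210+y/5)
print('or near',tri(s(660,420),t(265,222)),'or far',tri(s(716,396),t(429,201)))
print('yel',tri(s(702,352),t(70,283)),tri(s(771,365),t(155,430)))
r=lambda x,y:at_z(b,380+(x-520)/4,200+y/4,.010)
l=lambda x,y:at_z(b,380+(x-520)/4,200+y/4,.019)
print('hinge',r(648,98),'lugs',l(660,187),l(694,183))
for z in(.124,): print(at_z(b,163,254.4,z),at_z(b,195.8,250.3,z))
E
```

```text
or near (array([0.48027664, 0.22630397, 0.10418098]), np.float64(0.04492177962204126)) or far (array([0.51374022, 0.19573744, 0.13913441]), np.float64(0.04029741761239776))
yel (array([0.45940166, 0.28397464, 0.13706977]), np.float64(0.047124852542013845)) (array([0.4338332 , 0.30995448, 0.09883564]), np.float64(0.05960519338742401))
hinge [ 0.55286188 -0.23355383  0.01      ] lugs [ 0.50816059 -0.23676735  0.019     ] [ 0.51033048 -0.25377508  0.019     ]
[0.49301071 0.24065359 0.124     ] [0.50087234 0.18236348 0.124     ]
```

```bash
cat >> h.py <<'E'
def tgt(xyz,yawy):
    """tool z down, tool y at world heading yawy (deg, 90=+y), half-turn chosen nearest; prints move units from current pose"""
    s=ctrl.get_state(); R0=R.from_rotvec(s['tool_rot']); best=None
    for h in (0,180):
        t=np.deg2rad(yawy+h); y=np.array([np.cos(t),np.sin(t),0]); z=np.array([0,0,-1.]); x=np.cross(y,z)
        Rt=R.from_matrix(np.c_[x,y,z]); w=(R0.inv()*Rt).as_rotvec()
        if best is None or np.linalg.norm(w)<np.linalg.norm(best): best=w
    d=R0.inv().apply(np.array(xyz)-s['position'])
    print('shift',(d/.3).round(4),'turn',(np.rad2deg(best)/60).round(4),'deg',np.linalg.norm(np.rad2deg(best)).round(1),'t',s['time'])
E
python3 - <<'E'
from h import *
s=ctrl.get_state();print(R.from_rotvec(s['tool_rot']).as_matrix().round(3))
tgt([.497,.2115,.25],97.7)
tgt([.497-.03,.2115,.25],97.7)
E
```

```text
[[-0.963  0.268 -0.   ]
 [ 0.268  0.963 -0.001]
 [-0.    -0.002 -1.   ]]
shift [-1.4065 -1.0416 -0.18  ] turn [-1.400e-03 -2.000e-04 -3.878e-01] deg 23.3 t 0.15
shift [-1.3101 -1.0684 -0.18  ] turn [-1.400e-03 -2.000e-04 -3.878e-01] deg 23.3 t 0.15
```

Emit:
jog_arm(
  moves=[-0.16,-0.12,-0.03,0,0,-0.1,1,-0.32,-0.24,-0.06,0,0,-0.2,1,-0.48,-0.36,-0.1,0,0,-0.3,1,-0.64,-0.48,-0.14,0,0,-0.39,1,-0.8,-0.6,-0.18,0,0,-0.39,1,-0.95,-0.72,-0.18,0,0,-0.39,1,-1,-0.84,-0.18,0,0,-0.39,1,-1,-0.95,-0.18,0,0,-0.39,1],
  newtons=5,
)

```text
time: 1.15
position: [0.3879, 0.2687, 0.25]
tool_rot: [0.209, -3.134, 0.001]
ft_force: [-0.4, 1.0, 0.0]
grip_width: 1.001
grip_force: 0.0
```

```bash
python3 - <<'E'
from h import *
tgt([.497,.2115,.25],97.7)
E
```

```text
shift [-3.351e-01 -2.371e-01  2.000e-04] turn [-0.0004 -0.0002 -0.0011] deg 0.1 t 1.15
```

Emit:
jog_arm(
  moves=[-0.15,-0.1,0,0,0,0,1,-0.25,-0.18,0,0,0,0,1,-0.335,-0.237,0,0,0,0,1,-0.335,-0.237,0,0,0,0,1,-0.335,-0.237,0,0,0,0,1,-0.335,-0.237,0,0,0,0,1,-0.335,-0.237,0,0,0,0,1,-0.335,-0.237,0,0,0,0,1],
)

```text
time: 2.15
position: [0.4959, 0.2147, 0.2506]
tool_rot: [-0.216, 3.134, 0.001]
ft_force: [0.3, -0.1, 0.1]
grip_width: 0.998
grip_force: 0.0
```

```bash
python3 - <<'E'
from h import *
import pickle
w=snap('wrist','w1.png');pickle.dump(w,open('w1.pkl','wb'))
yx=np.array([-.134,.991,0])
for s in(1,-1): print(proj(w,np.array([.497,.2115,.124])+s*.0295*yx))
E
```

```text
(np.float64(307.6645532719363), np.float64(192.9700074454705))
(np.float64(248.2802633652244), np.float64(192.68768385401836))
```

View pics/w1.png

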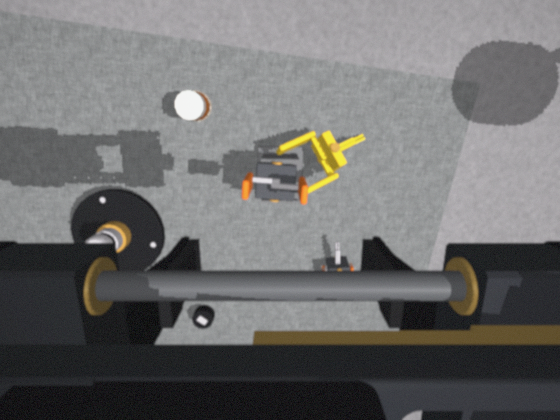

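```bash
python3 - <<'E'
from h import *
import pickle
w=pickle.load(open('w1.pkl','rb'));crop(w,'c2.png',225,120,375,220,5)
E
```

```text
(no output)
```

View pics/c2.png

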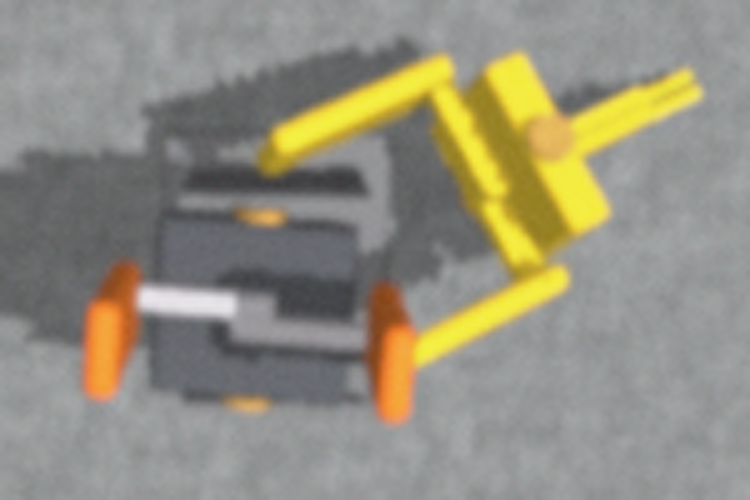

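The crop shows the orange handle tops at wrist px (246,190) and (304,194). The yellow pliers look tipped over from this view, with one handle end near the right orange handle (px 309,191). I'll check that with the other cameras in one composite.

```bash
python3 - <<'E'
from h import *
import pickle
a0,b0=pickle.load(open('c0.pkl','rb'));a=snap('scene');b=snap('top')
C=np.zeros((600,800,3),np.uint8)
f=lambda i,k:cv2.resize(i,None,fx=k,fy=k,interpolation=cv2.INTER_CUBIC)
C[:300,:400]=f(a0['im'][125:200,280:380],4);C[:300,400:]=f(a['im'][125:200,280:380],4)
C[300:,:400]=f(b0['im'][230:305,110:210],4);C[300:,400:]=f(b['im'][230:305,110:210],4)
cv2.imwrite('pics/c3.png',C[:,:,::-1])
E
```

```text
(no output)
```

View pics/c3.png

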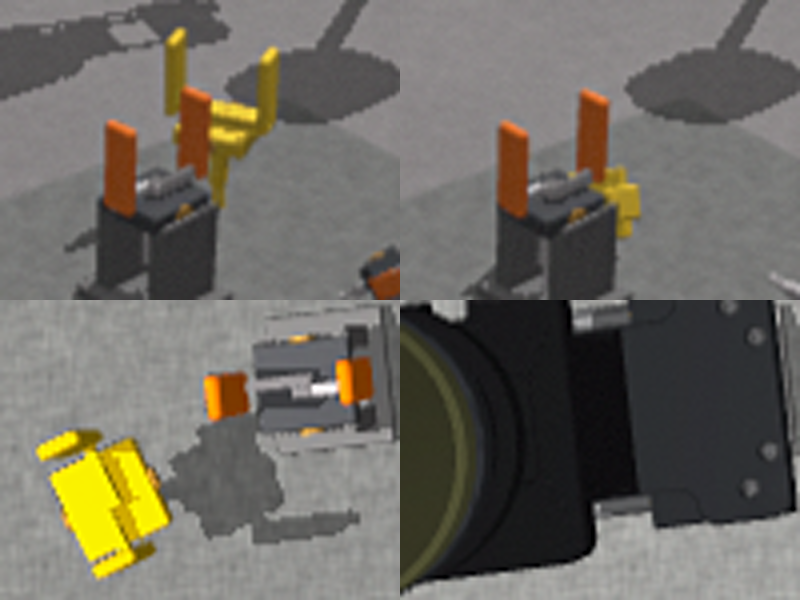

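The yellow pliers stood unsupported at first and have since tipped over by themselves. They now lie low beside the holder (scene crop px 620,205), clear of where my fingers go. I'll leave them and work out the grasp.

```bash
python3 - <<'E'
from h import *
import pickle
w=pickle.load(open('w1.pkl','rb'))
p,q=at_z(w,304.2,193.6,.124),at_z(w,245.4,190,.124);d=p-q
print((p+q)/2,np.linalg.norm(d),np.rad2deg(np.arctan2(d[1],d[0])))
print(ctrl.get_state()['position'])
tgt([.498,.2095,.086],95.5)
E
```

```text
[0.49639512 0.20827878 0.124     ] 0.05846823528357062 94.38450407596048
[0.49617239 0.21441251 0.25044856]
shift [-0.0037 -0.0171  0.5482] turn [0.0001 0.0002 0.039 ] deg 2.3 t 2.3
```

Emit:
jog_arm(
  moves=[0,-0.018,0.15,0,0,0.039,1,0,-0.018,0.3,0,0,0.039,1,0,-0.018,0.42,0,0,0.039,1,0,-0.018,0.5,0,0,0.039,1,0,-0.018,0.55,0,0,0.039,1,0,-0.018,0.55,0,0,0.039,0.6,0,-0.018,0.55,0,0,0.039,0.5,0,-0.018,0.55,0,0,0.039,0.5],
  newtons=6,
)

```text
time: 3.3
position: [0.4978, 0.2094, 0.0866]
tool_rot: [-0.15, 3.136, 0.002]
ft_force: [-0.7, 0.3, 0.1]
grip_width: 0.779
grip_force: 0.0
```

```bash
python3 - <<'E'
from h import *
tgt([.4965,.2085,.086],95.5);s=ctrl.get_state();print(s['position'],s['ft_force'],s['grip_width'])
w=snap('wrist','w2.png')
crop(w,'w2.png',180,100,380,250,4)
E
```

```text
shift [ 0.0048 -0.0026  0.0019] turn [ 0.0009  0.0019 -0.0002] deg 0.1 t 3.3
[0.4978495  0.20940389 0.08657836] [-0.72741349  0.30657444  0.07626204] 0.7793326997063802
```

View pics/w2.png

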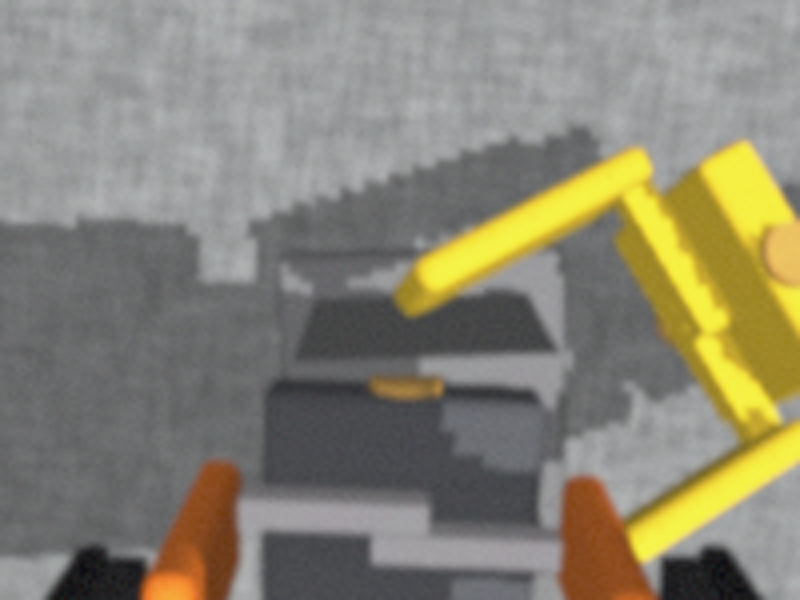

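Emit:
jog_arm(
  moves=[0,0,0,0,0,0,0.43,0,0,0,0,0,0,0.43,0,0,0,0,0,0,0.43,0,0,0,0,0,0,0.43,0,0,0,0,0,0,0.43,0,0,0,0,0,0,0.43,0,0,0,0,0,0,0.43,0,0,0,0,0,0,0.43],
  newtons=8,
)

```text
time: 4.35
position: [0.4978, 0.209, 0.0863]
tool_rot: [-0.15, 3.136, 0.001]
ft_force: [-0.1, -1.8, 6.3]
grip_width: 0.72
grip_force: 4.3
```

Emit:
jog_arm(
  moves=[0,0,-0.02,0,0,0,0.43,0,0,-0.05,0,0,0,0.43,0,0,-0.1,0,0,0,0.43,0,0,-0.15,0,0,0,0.43,0,0,-0.2,0,0,0,0.43,0,0,-0.25,0,0,0,0.43,0,0,-0.3,0,0,0,0.43,0,0,-0.34,0,0,0,0.43],
)

```text
time: 5.35
position: [0.4972, 0.2091, 0.1885]
tool_rot: [-0.15, 3.137, 0.001]
ft_force: [1.1, 0.6, -2.3]
grip_width: 0.717
grip_force: 4.0
```

```bash
python3 - <<'E'
from h import *
s=ctrl.get_state();print(s['position'],s['ft_force'],s['torque'],s['grip_width'],s['grip_force'])
a=snap('scene');w=snap('wrist')
f=lambda i,k:cv2.resize(i,None,fx=k,fy=k,interpolation=cv2.INTER_CUBIC)
C=np.zeros((480,800,3),np.uint8);C[:,:400]=f(a['im'][80:200,270:370],4);C[:420,400:]=f(w['im'][60:270,180:380],2)
cv2.imwrite('pics/c4.png',C[:,:,::-1])
E
```

```text
[0.4971978  0.20906028 0.18853673] [ 1.12812648  0.64699982 -2.29345568] [-0.01105114 -0.03280345 -0.02591693] 0.7174152209381721 4.029343128204346
```

View pics/c4.png

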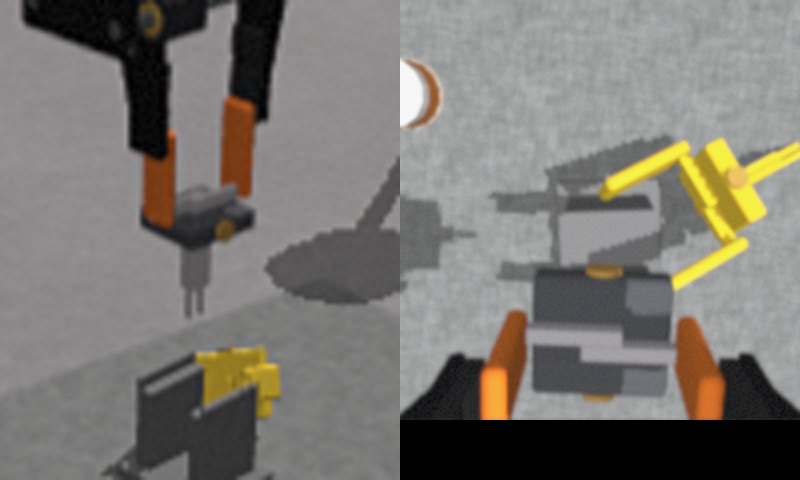

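The pliers hang upright in the grip and clear of the holder, with the pin tips at scene px (318,158). Next I fly over the tray.

```bash
python3 - <<'E'
from h import *
tgt([.62,-.25,.26],105)
c=snap('scene');p=at_z(c,318.3,158,.110);s=ctrl.get_state()
print('pin in tool',R.from_rotvec(s['tool_rot']).inv().apply(p-s['position']), proj(c,s['position']-[0,0,.0783]))
E
```

```text
shift [-0.2592 -1.5629 -0.2375] turn [ 0.0009  0.0026 -0.1585] deg 9.5 t 5.45
pin in tool [-0.00155678 -0.00318072  0.0780414 ] (np.float64(318.78899053234903), np.float64(157.39423565104147))
```

Emit:
jog_arm(
  moves=[-0.01,-0.03,-0.05,0,0,-0.02,0.43,-0.03,-0.12,-0.12,0,0,-0.06,0.43,-0.05,-0.25,-0.19,0,0,-0.1,0.43,-0.08,-0.4,-0.24,0,0,-0.13,0.43,-0.1,-0.55,-0.24,0,0,-0.158,0.43,-0.13,-0.7,-0.24,0,0,-0.158,0.43,-0.16,-0.85,-0.24,0,0,-0.158,0.43,-0.18,-1,-0.24,0,0,-0.158,0.43],
)

```text
time: 6.5
position: [0.5796, -0.0867, 0.2598]
tool_rot: [-0.41, 3.115, -0.0]
ft_force: [0.1, 0.7, -2.2]
grip_width: 0.716
grip_force: 4.0
```

```bash
python3 - <<'E'
from h import *
tgt([.62,-.25,.26],105)
E
```

```text
shift [ 1.080e-02 -5.606e-01 -3.000e-04] turn [-0.0003  0.0002 -0.0002] deg 0.0 t 6.5
```

Emit:
jog_arm(
  moves=[0,-0.13,0,0,0,0,0.43,0,-0.25,0,0,0,0,0.43,0,-0.36,0,0,0,0,0.43,0,-0.45,0,0,0,0,0.43,0,-0.5,0,0,0,0,0.43,0,-0.52,0,0,0,0,0.43,0,-0.52,0,0,0,0,0.43,0,-0.52,0,0,0,0,0.43],
)

```text
time: 7.5
position: [0.62, -0.2338, 0.2595]
tool_rot: [-0.412, 3.114, 0.002]
ft_force: [0.7, 1.0, -1.7]
grip_width: 0.717
grip_force: 4.0
```

```bash
python3 - <<'E'
from h import *
import pickle
w=snap('wrist');pickle.dump(w,open('w3.pkl','wb'));print(ctrl.get_state()['position'],w['p'])
for n,X in dict(hinge=[.5529,-.2336,.01],lug=[.509,-.2453,.019]).items(): print(n,proj(w,X))
u,v=map(int,proj(w,[.533,-.24,.01]))
hsv=cv2.cvtColor(w['im'],cv2.COLOR_RGB2HSV)
u0,v0=u-60,max(v-45,0)
C=np.zeros((540,720,3),np.uint8);c=cv2.resize(w['im'][v0:v0+90,u0:u0+120],None,fx=6,fy=6,interpolation=cv2.INTER_CUBIC);C[:c.shape[0],:c.shape[1]]=c
print(u0,v0);cv2.imwrite('pics/c5.png',C[:,:,::-1])
E
```

```text
[ 0.61995385 -0.23379981  0.25950159] [ 0.54859754 -0.25373201  0.44748909]
hinge (np.float64(294.5457120748115), np.float64(122.39875830204305))
lug (np.float64(295.4283133213505), np.float64(84.76255824992923))
233 60
```

View pics/c5.png

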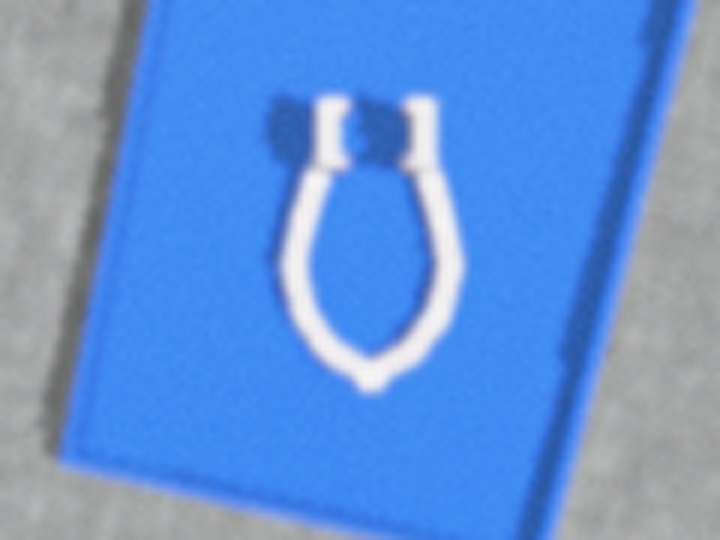

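The ring lies lugs up: inner lug lips at crop px (350,131) and (403,131), hinge at (371,380).

```bash
python3 - <<'E'
from h import *
import pickle
w=pickle.load(open('w3.pkl','rb'))
g=lambda x,y,z:at_z(w,233+(x-2.5)/6,60+(y-2.5)/6,z)
L=g(376.8,129,.019);H=g(371,378,.008);d=(H-L)[:2];a=np.rad2deg(np.arctan2(d[1],d[0]))
print(L,H,np.linalg.norm(d),a)
l,r=g(316,131,.019),g(438,131,.019);e=(r-l)[:2];print('y heading',np.rad2deg(np.arctan2(e[1],e[0])),np.linalg.norm(e))
tgt(np.r_[L[:2],.12],a+90)
b=pickle.load(open('c0.pkl','rb'))[1]
E
```

```text
[ 0.50489612 -0.24652475  0.019     ] [ 0.55318944 -0.2336072   0.008     ] 0.04999108547706343 14.97497454266068
y heading 105.16631407200771 0.02514824123804303
shift [0.3816 0.0584 0.4649] turn [0.0008 0.0005 0.0017] deg 0.1 t 7.55
```

Emit:
jog_arm(
  moves=[0.08,0.01,0,0,0,0,0.43,0.18,0.03,0,0,0,0,0.43,0.28,0.04,0.08,0,0,0,0.43,0.35,0.058,0.18,0,0,0,0.43,0.376,0.058,0.28,0,0,0,0.43,0.376,0.058,0.38,0,0,0,0.43,0.376,0.058,0.44,0,0,0,0.43,0.376,0.058,0.465,0,0,0,0.43],
)

```text
time: 8.55
position: [0.5062, -0.2469, 0.1192]
tool_rot: [0.41, -3.114, -0.001]
ft_force: [-0.3, -0.0, -1.5]
grip_width: 0.718
grip_force: 3.9
```

```bash
python3 - <<'E'
from h import *
import pickle
a=snap('scene');pickle.dump(a,open('s4.pkl','wb'));s=ctrl.get_state();print(s['position'],s['ft_force'])
T=R.from_rotvec(s['tool_rot']).as_matrix();p=s['position']+T@[0,0,.0783]
for n,q in dict(tip=p,r=p+T@[0,.0055,0],l=p-T@[0,.0055,0],lug=[.5065,-.246,.019],hinge=[.5529,-.2336,.01]).items(): print(n,proj(a,q))
u,v=map(int,proj(a,p));print(u-30,v-30)
im=a['im'][v-30:v+40,u-40:u+50]
C=np.zeros((600,800,3),np.uint8);C[:560,:720]=cv2.resize(im,None,fx=8,fy=8,interpolation=cv2.INTER_CUBIC);print('off',u-40,v-30)
cv2.imwrite('pics/c6.png',C[:,:,::-1])
tgt([.5065,-.246,.085],105)
E
```

```text
[ 0.5060661  -0.24698183  0.11884664] [-0.7776283   0.04167084 -1.59421661]
tip (np.float64(123.56508115646494), np.float64(264.35595385646764))
r (np.float64(126.16327140179555), np.float64(262.79213583912434))
l (np.float64(120.9451262088539), np.float64(265.9328717742626))
lug (np.float64(126.55020072222419), np.float64(273.2977801508955))
hinge (np.float64(143.36692337622964), np.float64(288.5556200346755))
93 234
off 83 234
shift [-0.0024  0.0027  0.1128] turn [ 0.0006 -0.001   0.0001] deg 0.1 t 8.6
```

Emit:
jog_arm(
  moves=[-0.002,0.003,0,0,0,0,0.455,-0.002,0.003,0.02,0,0,0,0.455,-0.002,0.003,0.04,0,0,0,0.455,-0.002,0.003,0.06,0,0,0,0.455,-0.002,0.003,0.07,0,0,0,0.455,-0.002,0.003,0.077,0,0,0,0.455,-0.002,0.003,0.084,0,0,0,0.455,-0.002,0.003,0.084,0,0,0,0.455],
)

```text
time: 9.6
position: [0.5066, -0.2465, 0.0946]
tool_rot: [0.409, -3.115, -0.0]
ft_force: [-0.2, -0.6, -1.6]
grip_width: 0.729
grip_force: 3.8
```

Emit:
jog_arm(
  moves=[0,0,0.008,0,0,0,0.455,0,0,0.016,0,0,0,0.455,0,0,0.024,0,0,0,0.455,0,0,0.03,0,0,0,0.455,0,0,0.034,0,0,0,0.455,0,0,0.034,0,0,0,0.455,0,0,0.034,0,0,0,0.455,0,0,0.034,0,0,0,0.455],
)

```text
time: 10.6
position: [0.5067, -0.2465, 0.0845]
tool_rot: [-0.409, 3.115, -0.0]
ft_force: [-1.5, 0.3, -1.6]
grip_width: 0.726
grip_force: 3.8
```

```bash
python3 - <<'E'
from h import *
import pickle
a=snap('scene');pickle.dump(a,open('s5.pkl','wb'));s=ctrl.get_state();print(s['position'],s['ft_force'],s['torque'])
b=pickle.load(open('c0.pkl','rb'))[0]
# has the ring's visible band moved vs. first picture?
def ringmask(c):
    m=cv2.inRange(cv2.cvtColor(c['im'],cv2.COLOR_RGB2HSV),(0,0,150),(179,70,255));m[:, :100]=0;m[:,165:]=0;m[:265]=0;m[305:]=0;return m
for c in(b,a):
    m=ringmask(c);ys,xs=np.nonzero(m[283:]);print(len(xs),xs.mean(),ys.mean()+283,xs.min(),xs.max(),ys.max()+283)
E
```

```text
[ 0.50668818 -0.24650835  0.08454133] [-0.77111494  0.00819668 -1.96875896] [0.06754476 0.01525999 0.02665466]
70 135.1 288.62857142857143 123 146 292
71 135.08450704225353 288.7464788732394 123 146 292
```

Emit:
jog_arm(
  moves=[0,0,0,0,0,0,0.4,0,0,0,0,0,0,0.34,0,0,0,0,0,0,0.28,0,0,0,0,0,0,0.22,0,0,0,0,0,0,0.16,0,0,0,0,0,0,0.1,0,0,0,0,0,0,0.05,0,0,0,0,0,0,0.0],
  newtons=20,
)

```text
time: 11.65
position: [0.5067, -0.2467, 0.0846]
tool_rot: [-0.409, 3.115, -0.0]
ft_force: [-0.5, -1.2, -0.3]
grip_width: 0.515
grip_force: 11.0
```

Emit:
jog_arm(
  moves=[0,0,0,0,0,0,-0.04,0,0,0,0,0,0,-0.08,0,0,0,0,0,0,-0.12,0,0,0,0,0,0,-0.16,0,0,0,0,0,0,-0.2,0,0,0,0,0,0,-0.24,0,0,0,0,0,0,-0.24,0,0,0,0,0,0,-0.24],
)

```text
time: 12.65
position: [0.5068, -0.2467, 0.0847]
tool_rot: [-0.409, 3.114, -0.001]
ft_force: [0.6, -1.5, 1.5]
grip_width: 0.417
grip_force: 20.0
```

```bash
python3 - <<'E'
from h import *
import pickle
a=snap('scene');pickle.dump(a,open('s6.pkl','wb'));s=ctrl.get_state();print(s['position'],s['ft_force'],s['torque'],s['grip_width']*87,s['grip_force'])
E
```

```text
[ 0.506781   -0.24671286  0.08463263] [-0.45971898 -1.81004418  1.63251183] [-0.45713197 -0.06239573  0.05441608] 35.52852071526336 20.00348836183548
```

Emit:
jog_arm(
  moves=[0,0,-0.01,0,0,0,-0.24,0,0,-0.02,0,0,0,-0.24,0,0,-0.04,0,0,0,-0.24,0,0,-0.07,0,0,0,-0.24,0,0,-0.1,0,0,0,-0.24,0,0,-0.14,0,0,0,-0.24,0,0,-0.17,0,0,0,-0.24,0,0,-0.2,0,0,0,-0.24],
)

```text
time: 13.7
position: [0.5067, -0.2465, 0.1452]
tool_rot: [-0.409, 3.114, -0.0]
ft_force: [0.4, -1.3, -2.0]
grip_width: 0.409
grip_force: 20.0
```

Emit:
jog_arm(
  moves=[0,0,-0.04,0,0,0,-0.24,0,0,-0.08,0,0,0,-0.24,0,0,-0.12,0,0,0,-0.24,0,0,-0.16,0,0,0,-0.24,0,0,-0.19,0,0,0,-0.24,0,0,-0.2,0,0,0,-0.24,0,0,-0.2,0,0,0,-0.24,0,0,-0.2,0,0,0,-0.24],
)

```text
time: 14.7
position: [0.5063, -0.2463, 0.2039]
tool_rot: [0.409, -3.114, -0.001]
ft_force: [-0.5, -0.1, -1.9]
grip_width: 0.413
grip_force: 20.0
```

```bash
python3 - <<'E'
from h import *
import pickle
a=snap('scene');pickle.dump(a,open('s7.pkl','wb'));s=ctrl.get_state();pickle.dump(s,open('st7.pkl','wb'));print(s['position'],s['ft_force'],s['torque'],s['grip_width']*87,s['grip_force'])
T=R.from_rotvec(s['tool_rot']).as_matrix();p=s['position']+T@[0,0,.0783]
# ring frame guess: pin tips + 26mm along -tool x
k=lambda x,y,z:proj(a,p+T@[-(x+.026),y,-z])
for n,q in dict(tip=k(-.026,0,0),center=k(0,0,0),hinge=k(.022,0,0)).items(): print(n,q)
u,v=map(int,k(0,0,0));print('off',u-50,v-38)
cv2.imwrite('pics/c7.png',cv2.resize(a['im'][v-38:v+37,u-50:u+50,::-1],None,fx=8,fy=8,interpolation=cv2.INTER_CUBIC))
E
```

```text
[ 0.50632535 -0.2463305   0.20393864] [-0.25579476  0.27703043 -1.40622714] [ 0.05777698 -0.01090575  0.00202767] 35.61980748202296 19.965629875659943
tip (np.float64(113.91584444602768), np.float64(226.13690878886877))
center (np.float64(122.8224103501737), np.float64(231.89971170148715))
hinge (np.float64(130.61705635187724), np.float64(236.9430706307167))
off 72 193
```

View pics/c7.png

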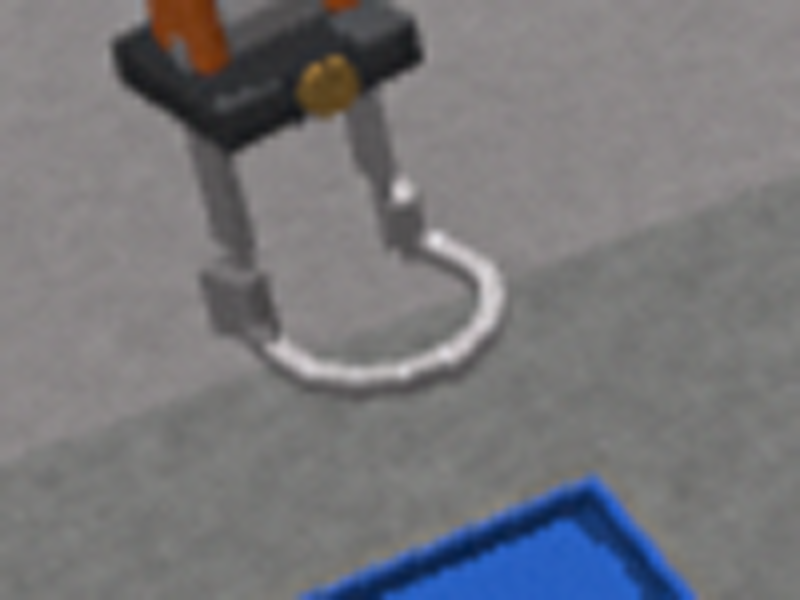

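The ring is held on the pins in the picture, spread and nearly level, with its band from crop px (270,340) round by (370,375) and (490,290) to (430,235). I'll fit a ring model to get its pose in the tool frame.

```bash
cat >> h.py <<'E'
from scipy.optimize import least_squares
from scipy.spatial import cKDTree
TIP=.0783
def band(th,z=.005,r=.0164):
    out=[]
    for s in(1,-1):
        f=np.linspace(.15,2.35,60)*s
        P=np.c_[r*np.cos(f)-.022,r*np.sin(f)]; c,n=np.cos(-s*th),np.sin(-s*th)
        # left half (+y) opens outward: rotate about hinge so that lug end goes to +y
        P=P@np.array([[c,-n],[n,c]]).T; out.append(np.c_[P[:,0]+.022,P[:,1],np.full(60,z)])
    return np.vstack(out)
def mask(c,box,lo=165):
    m=np.zeros(c['im'].shape[:2],np.uint8);u0,v0,u1,v1=box
    h=cv2.cvtColor(c['im'],cv2.COLOR_RGB2HSV)[v0:v1,u0:u1]; m[v0:v1,u0:u1]=cv2.inRange(h,(0,0,lo),(179,60,255)); return m
def fit(c,s,m,dz,x0=(-.026,0,0,0,.22),free=(1,1,1,1,1)):
    v,u=np.nonzero(m); pts=np.c_[u,v].astype(float); T=R.from_rotvec(s['tool_rot']).as_matrix()
    org=s['position']+T@[0,0,TIP]; free=np.array(free,bool); x0=np.array(x0,float)
    S=np.array([.01,.01,.1,.1,.1])
    def model(p):
        B=band(p[4]); B=R.from_euler('yz',[p[2],p[3]]).apply(B-[-.026,0,0])+[-.026,0,0]
        B=B-[p[0],-p[1],0]; X=org+(np.c_[-B[:,0],B[:,1],-(B[:,2]+dz)])@T.T
        return np.array([proj(c,x) for x in X])
    def res(q):
        p=x0.copy();p[free]=q*S[free];M=model(p)
        d1=cKDTree(M).query(pts)[0]; return d1
    r=least_squares(res,(x0/S)[free],loss='soft_l1',diff_step=1e-3);p=x0.copy();p[free]=r.x*S[free];return p,np.sqrt((r.fun**2).mean()),model(p)
E
python3 - <<'E'
from h import *
import pickle
a=pickle.load(open('s7.pkl','rb'));s=pickle.load(open('st7.pkl','rb'))
m=mask(a,(72,218,172,245)); v,u=np.nonzero(m);print(len(u),u.min(),u.max(),v.min(),v.max())
print(fit(a,s,m,-.0032,free=(1,1,0,0,1))[:2]);print(fit(a,s,m,-.0032)[:2])
b=pickle.load(open('s6.pkl','rb'));sb=dict(s);sb['position']=np.array([.50678,-.24671,.08463])
T=R.from_rotvec(s['tool_rot']).as_matrix();
c0=proj(b,sb['position']+T@[-.026,0,TIP]);print(c0)
u,v=map(int,c0);m=mask(b,(u-28,v-8,u+26,v+17));print(m.sum()/255)
print(fit(b,sb,m,-.0032,free=(1,1,0,0,1))[:2]);print(fit(b,sb,m,-.0032)[:2])
E
```

```text
83 106 134 222 240
(array([-0.02504635, -0.00334259,  0.        ,  0.        ,  0.22993584]), np.float64(1.1985011033764208))
(array([-0.01494146, -0.00364926,  0.21416164,  0.18562713,  0.26304721]), np.float64(0.8583503984042152))
(np.float64(136.0349687222244), np.float64(284.88483630431887))
81.0
(array([-0.0251874 , -0.0034206 ,  0.        ,  0.        ,  0.21983537]), np.float64(1.0202961791682534))
(array([-1.59890850e-02,  4.84040370e-05,  2.33076196e-01,  6.31339952e-03,
        2.23622681e-01]), np.float64(0.8641640666230391))
```

```bash
cat >> h.py <<'E'
def disc(c,x0,z,r,thr=70):
    u,v=map(int,proj(c,[*x0,z])); W=75
    g=cv2.cvtColor(c['im'],cv2.COLOR_RGB2GRAY); m=np.zeros_like(g); m[v-W:v+W,u-W:u+W]=(g[v-W:v+W,u-W:u+W]<thr)*255
    m=cv2.morphologyEx(m,cv2.MORPH_OPEN,np.ones((3,3),np.uint8))
    cs=cv2.findContours(m,cv2.RETR_EXTERNAL,cv2.CHAIN_APPROX_NONE)[0]; h=max(cs,key=cv2.contourArea)[:,0].astype(float)
    f=np.linspace(0,2*np.pi,360)
    def res(q):
        M=np.array([proj(c,[q[0]+r*np.cos(t),q[1]+r*np.sin(t),z]) for t in f]); return cKDTree(M).query(h)[0]
    k=least_squares(res,x0,loss='cauchy',f_scale=.7,diff_step=1e-4); return k.x,np.median(k.fun),len(h)
E
python3 - <<'E'
from h import *
import pickle
a,b=pickle.load(open('c0.pkl','rb'))
for c in(a,b):
    for r in (.0615,.062): print(disc(c,np.array([.607,.006]),.026,r))
# spindle top: bright blob
for c in(a,b):
    u,v=map(int,proj(c,[.607,.006,.078])); g=c['im'][v-16:v+17,u-16:u+17].astype(int)
    m=cv2.inRange(cv2.cvtColor(c['im'],cv2.COLOR_RGB2HSV),(0,0,175),(179,50,255)); k=np.zeros_like(m);k[v-16:v+17,u-16:u+17]=m[v-16:v+17,u-16:u+17]
    n,_,st,ce=cv2.connectedComponentsWithStats(k)
    for i in range(1,n):
        if st[i,4]>15: print((u,v),st[i],ce[i].round(2),at_z(c,*ce[i],.078).round(4))
E
```

```text
(array([ 0.61708904, -0.00225756]), np.float64(0.897600798024064), 217)
(array([ 0.61666723, -0.00197695]), np.float64(0.8509974595254776), 217)
(array([0.60761964, 0.00524012]), np.float64(0.5593024568007983), 172)
(array([0.60773117, 0.00491287]), np.float64(0.8052235161408579), 172)
(270, 225) [264 223  14   7  81] [270.16 226.02] [0.6088 0.0036 0.078 ]
(294, 193) [287 187  15  15 178] [294.33 193.79] [0.6073 0.0071 0.078 ]
```

```bash
python3 - <<'E'
from h import *
tgt([.68,0,.21],105)
E
```

```text
shift [-0.7713  0.6437 -0.0204] turn [ 0.0005 -0.0007 -0.0005] deg 0.1 t 14.75
```

Emit:
jog_arm(
  moves=[-0.02,0.02,-0.02,0,0,0,-0.24,-0.07,0.06,-0.02,0,0,0,-0.24,-0.14,0.12,-0.02,0,0,0,-0.24,-0.22,0.19,-0.02,0,0,0,-0.24,-0.31,0.26,-0.02,0,0,0,-0.24,-0.4,0.33,-0.02,0,0,0,-0.24,-0.48,0.4,-0.02,0,0,0,-0.24,-0.56,0.47,-0.02,0,0,0,-0.24],
)

```text
time: 15.75
position: [0.6336, -0.0636, 0.2101]
tool_rot: [0.413, -3.114, -0.001]
ft_force: [-0.7, 0.1, -2.0]
grip_width: 0.407
grip_force: 20.0
```

Emit:
jog_arm(
  moves=[-0.07,0.06,0,0,0,0,-0.24,-0.12,0.1,0,0,0,0,-0.24,-0.16,0.135,0,0,0,0,-0.24,-0.19,0.16,0,0,0,0,-0.24,-0.2,0.17,0,0,0,0,-0.24,-0.2,0.17,0,0,0,0,-0.24,-0.2,0.17,0,0,0,0,-0.24,-0.2,0.17,0,0,0,0,-0.24],
)

```text
time: 16.75
position: [0.6771, -0.0029, 0.2107]
tool_rot: [-0.408, 3.115, -0.0]
ft_force: [-0.3, 1.3, -2.2]
grip_width: 0.412
grip_force: 20.0
```

```bash
python3 - <<'E'
from h import *
import pickle
w=snap('wrist');a=snap('scene');s=ctrl.get_state();pickle.dump((w,a,s),open('w8.pkl','wb'));print(s['position'],s['grip_force'],s['grip_width'])
x0=[.608,.005]
print('proj top',proj(w,[*x0,.078]),'disc',proj(w,[*x0,.026]))
for r in(.062,):
    for t in(50,70): print(disc(w,np.array(x0),.026,r,t))
u,v=map(int,proj(w,[*x0,.078]))
hsv=cv2.cvtColor(w['im'],cv2.COLOR_RGB2HSV);W=30
for lo in(150,190,215):
    m=cv2.inRange(hsv,(0,0,lo),(179,50,255));k=np.zeros_like(m);k[max(v-W,0):v+W,u-W:u+W]=m[max(v-W,0):v+W,u-W:u+W]
    n,_,st,ce=cv2.connectedComponentsWithStats(k)
    for i in range(1,n):
        if st[i,4]>60: print(lo,st[i],ce[i].round(2),at_z(w,*ce[i],.078).round(4))
# ring pose in this scene image
T=R.from_rotvec(s['tool_rot']).as_matrix();c=proj(a,s['position']+T@[-.026,0,TIP]);u,v=map(int,c);m=mask(a,(u-30,v-9,u+28,v+18));print(c,m.sum()/255);print(fit(a,s,m,-.0032,free=(1,1,0,0,1))[:2])
E
```

```text
[ 0.67715473 -0.0025431   0.21064214] 19.96570497751236 0.4130535491645157
proj top (np.float64(307.8928877077303), np.float64(125.14431268578244)) disc (np.float64(304.145038833299), np.float64(123.74012707865187))
(array([0.60250648, 0.04401254]), np.float64(7.057488010552377), 123)
(array([0.6100184 , 0.00482039]), np.float64(4.144015264961306), 417)
150 [292 109  33  32 829] [308.05 123.75] [0.6067 0.0048 0.078 ]
190 [294 109  30  31 733] [308.85 123.85] [0.6066 0.0056 0.078 ]
215 [295 109  29  30 679] [308.96 123.74] [0.6065 0.0056 0.078 ]
(np.float64(301.1872708843694), np.float64(226.25508689060854)) 155.0
(array([-0.01742021, -0.0069129 ,  0.        ,  0.        ,  0.39026313]), np.float64(6.77620256478333))
```

```bash
cat >> h.py <<'E'
import pickle
def shape():
    w=pickle.load(open('w3.pkl','rb')); big=cv2.resize(w['im'][60:150,233:353],None,fx=6,fy=6,interpolation=cv2.INTER_CUBIC)
    m=cv2.inRange(cv2.cvtColor(big,cv2.COLOR_RGB2HSV),(0,0,165),(179,70,255)); m[:185]=0; m[395:]=0;m[:,:250]=0;m[:,490:]=0
    v,u=np.nonzero(m); P=np.array([at_z(w,233+(x-2.5)/6,60+(y-2.5)/6,.008) for x,y in zip(u,v)])[:,:2]
    t=np.deg2rad(15);Q=(P-[.5532,-.2336])@np.array([[np.cos(t),-np.sin(t)],[np.sin(t),np.cos(t)]]); Q[:,1]-=(Q[:,1].min()+Q[:,1].max())/2
    return Q[::8]     # relative to hinge, ring axes
def hfit(c,box,z,yaw,h0,th0,fth,lo=165,bias=None):
    Q=shape(); v,u=np.nonzero(mask(c,box,lo)); pts=np.c_[u,v].astype(float)
    def model(q):
        th=q[2]*.1; s=np.sign(Q[:,1]); a=-s*th; X=np.c_[Q[:,0]*np.cos(a)-Q[:,1]*np.sin(a),Q[:,0]*np.sin(a)+Q[:,1]*np.cos(a)]
        t=np.deg2rad(yaw); X=X@np.array([[np.cos(t),np.sin(t)],[-np.sin(t),np.cos(t)]])+q[:2]*.01
        return np.array([proj(c,[*x,z]) for x in X])
    def res(q):
        if not fth: q=[*q,th0*10]
        M=model(q); i=(M[:,0]>box[0]+1)&(M[:,0]<box[2]-2)&(M[:,1]>box[1]+1)&(M[:,1]<box[3]-2)
        d2=np.where(i,cKDTree(pts).query(M)[0],0)
        return np.r_[cKDTree(M).query(pts)[0],d2*np.sqrt(len(pts)/len(M))]
    x0=[h0[0]*100,h0[1]*100]+([th0*10] if fth else [])
    r=least_squares(res,x0,loss='soft_l1',f_scale=.5,diff_step=1e-3)
    return r.x*[.01,.01,.1][:len(r.x)] if fth else r.x*.01, np.sqrt((r.fun**2).mean()),len(pts)
E
python3 - <<'E'
from h import *
Q=shape();print(len(Q),Q.min(0),Q.max(0))
for a,b in((-.03,-.025),(-.025,-.02),(-.02,-.015),(-.015,-.01),(-.01,-.005),(-.005,0.003)):
    q=np.abs(Q[(Q[:,0]>a)&(Q[:,0]<b),1]);print(a,np.percentile(q,[5,95]).round(4))
a0=pickle.load(open('c0.pkl','rb'))[0];H=np.array([.5532,-.2336])
for f in('s5','s6'):
    c=pickle.load(open(f+'.pkl','rb'));u,v=map(int,proj(c,[.535,-.238,.008]));print(u,v)
    print(f,hfit(c,(u-28,v-4,u+26,v+17),.008,15,H,.0 if f=='s5' else .22,f!='s5'))
c=pickle.load(open('s7.pkl','rb'));s=pickle.load(open('st7.pkl','rb'))
t=np.deg2rad(15);e=np.array([np.cos(t),np.sin(t)]);h=s['position'][:2]+.046*e
r=hfit(c,(72,225,172,245),s['position'][2]-TIP-.0032+.005,15,h,.22,True);print(r,'rel TCP',(r[0][:2]-s['position'][:2])@e,(r[0][:2]-s['position'][:2])@[-e[1],e[0]])
E
```

```text
1469 [-0.03989296 -0.01926737] [0.00253679 0.01944553]
-0.03 [0.0134 0.0186]
-0.025 [0.0139 0.019 ]
-0.02 [0.0129 0.0181]
-0.015 [0.0102 0.0167]
-0.01 [0.0047 0.0136]
-0.005 [0.0004 0.0094]
137 284Traceback (most recent call last):
  File "<stdin>", line 8, in <module>
  File "h.py", line 87, in hfit
    r=least_squares(res,x0,loss='soft_l1',f_scale=.5,diff_step=1e-3)
    return func(*args, **kwargs)
    vector_fun = VectorFunction(
        fun_wrapped,
    ...<6 lines>...
        workers=workers
    )
    self._update_fun()
    ~~~~~~~~~~~~~~~~^^
    self.f = self.fun_wrapped(xp_copy(self.x))
             ~~~~~~~~~~~~~~~~^^^^^^^^^^^^^^^^^
    return np.atleast_1d(self.fun(x))
                         ~~~~~~~~^^^
    return self.f(x, *self.args, **self.kwargs)
           ~~~~~~^^^^^^^^^^^^^^^^^^^^^^^^^^^^^^
  File "h.py", line 83, in res
    M=model(q); i=(M[:,0]>box[0]+1)&(M[:,0]<box[2]-2)&(M[:,1]>box[1]+1)&(M[:,1]<box[3]-2)
  File "h.py", line 79, in model
    t=np.deg2rad(yaw); X=X@np.array([[np.cos(t),np.sin(t)],[-np.sin(t),np.cos(t)]])+q[:2]*.01
                                                                                    ~~~~~^~~~
TypeError: can't multiply sequence by non-int of type 'float'
```

```bash
sed -i 's/+q\[:2\]\*.01$/+np.array(q[:2])*.01/' h.py; python3 - <<'E'
from h import *
H=np.array([.5532,-.2336]);t=np.deg2rad(15);e=np.array([np.cos(t),np.sin(t)]);n=np.array([-e[1],e[0]])
rel=lambda p,q:(((p-q)@e).round(4),((p-q)@n).round(4))
for f in('s5','s6'):
    c=pickle.load(open(f+'.pkl','rb'));u,v=map(int,proj(c,[.535,-.238,.008]))
    r=hfit(c,(u-28,v-4,u+26,v+17),.008,15,H,.0 if f=='s5' else .22,f!='s5');print(f,r,'relTCP',rel(r[0][:2],np.array([.5067,-.2466])))
c=pickle.load(open('s7.pkl','rb'));s=pickle.load(open('st7.pkl','rb'))
h=s['position'][:2]+.046*e
r=hfit(c,(72,225,172,245),s['position'][2]-TIP-.0032+.005,15,h,.22,True);print(r,'relTCP',rel(r[0][:2],s['position'][:2]))
tgt([.607-.0241*e[0],.0055-.0241*e[1],.19],105)
E
```

```text
s5 (array([ 0.55487233, -0.23484325]), np.float64(0.11146277217798878), 72) relTCP (np.float64(0.0496), np.float64(-0.0011))
s6 (array([ 0.55248808, -0.23768335,  0.21443289]), np.float64(0.12161250228599182), 67) relTCP (np.float64(0.0465), np.float64(-0.0032))
(array([ 0.55212332, -0.23676844,  0.21903495]), np.float64(0.128095195646247), 72) relTCP (np.float64(0.0467), np.float64(-0.0026))
shift [0.2994 0.0861 0.0687] turn [ 0.0001  0.0002 -0.0011] deg 0.1 t 16.85
```

```bash
python3 - <<'E'
from h import *
tgt([.5844,0,.18],105)
E
```

```text
shift [0.2966 0.0879 0.1021] turn [ 0.0001  0.0002 -0.0011] deg 0.1 t 16.85
```

Emit:
jog_arm(
  moves=[0.03,0.01,0,0,0,0,-0.24,0.08,0.03,0,0,0,0,-0.24,0.15,0.05,0,0,0,0,-0.24,0.21,0.07,0.02,0,0,0,-0.24,0.26,0.088,0.05,0,0,0,-0.24,0.29,0.088,0.08,0,0,0,-0.24,0.297,0.088,0.1,0,0,0,-0.24,0.297,0.088,0.102,0,0,0,-0.24],
)

```text
time: 17.85
position: [0.5843, 0.0002, 0.1795]
tool_rot: [0.409, -3.115, 0.0]
ft_force: [-0.4, 0.1, -3.0]
grip_width: 0.412
grip_force: 20.0
```

Emit:
jog_arm(
  moves=[0,0,0,0,0,0,-0.24,0,0,0,0,0,0,-0.24,0,0,0,0,0,0,-0.24,0,0,0,0,0,0,-0.24,0,0,0,0,0,0,-0.24,0,0,0,0,0,0,-0.24,0,0,0,0,0,0,-0.24,0,0,0,0,0,0,-0.24],
)

```text
time: 18.85
position: [0.5844, 0.0004, 0.1799]
tool_rot: [-0.409, 3.115, 0.0]
ft_force: [1.2, 0.1, -0.6]
grip_width: 0.406
grip_force: 20.0
```

```bash
python3 - <<'E'
from h import *
c=snap('scene');s=ctrl.get_state();pickle.dump((c,s),open('s9.pkl','wb'));print(s['position'],s['ft_force'])
t=np.deg2rad(15);e=np.array([np.cos(t),np.sin(t)]);n=np.array([-e[1],e[0]])
p=s['position'];h=p[:2]+.0467*e-.0026*n;z=p[2]-TIP-.0032+.005
u,v=map(int,proj(c,[*(h-.02*e),z]));print(u,v,'spindle top',proj(c,[.6088,.0036,.078]))
for lo in(165,180):
  for b in((u-25,v-2,u+26,v+9),(u-25,v-5,u+26,v+11)):
    r=hfit(c,b,z,15,h,.22,True,lo);d=r[0][:2]-p[:2];print(r,'relTCP',d@e,d@n)
    g=r[0][:2]-.022*e;print('centre scene',g,'-spindle',((g-[.6088,.0036])@e).round(4),((g-[.6088,.0036])@n).round(4))
tgt([.5844,0,.18],105)
E
```

```text
[5.84384979e-01 4.05198465e-04 1.79864782e-01] [-0.16669065  0.14474391 -2.19503332]
270 215 spindle top (np.float64(270.1341081685177), np.float64(226.02255769268567))
(array([0.63037664, 0.00982649, 0.216408  ]), np.float64(0.09490569887553928), 57) relTCP 0.04686293916757608 -0.002803252804361207
centre scene [0.60912627 0.00413247] -spindle 0.0005 0.0004
(array([0.63142546, 0.0087552 , 0.18050233]), np.float64(0.2748863575073602), 79) relTCP 0.04759875141349042 -0.004109492772556706
centre scene [0.61017509 0.00306118] -spindle 0.0012 -0.0009
(array([0.6303552 , 0.00987942, 0.21791006]), np.float64(0.09029400819479623), 45) relTCP 0.04685593192807234 -0.0027465778164286127
centre scene [0.60910483 0.0041854 ] -spindle 0.0004 0.0005
(array([0.63080347, 0.00921669, 0.19858831]), np.float64(0.28114469089859284), 63) relTCP 0.04711740237492202 -0.0035027456757449637
centre scene [0.6095531  0.00352267] -spindle 0.0007 -0.0003
shift [ 0.0003 -0.0013 -0.0005] turn [ 0.      0.0001 -0.0005] deg 0.0 t 18.9
```

Emit:
jog_arm(
  moves=[0.001,-0.001,0.01,0,0,0,-0.24,0.001,-0.001,0.022,0,0,0,-0.24,0.001,-0.001,0.034,0,0,0,-0.24,0.001,-0.001,0.046,0,0,0,-0.24,0.001,-0.001,0.056,0,0,0,-0.24,0.001,-0.001,0.066,0,0,0,-0.24,0.001,-0.001,0.074,0,0,0,-0.24,0.001,-0.001,0.08,0,0,0,-0.24],
)

```text
time: 19.9
position: [0.5842, 0.0, 0.1557]
tool_rot: [0.409, -3.115, -0.0]
ft_force: [0.1, -0.3, -1.8]
grip_width: 0.409
grip_force: 20.0
```

```bash
python3 - <<'E'
from h import *
s=ctrl.get_state();print(s['position'],s['ft_force'],s['torque'])
E
```

```text
[5.84172221e-01 9.54554722e-06 1.55702223e-01] [ 0.07343472 -0.3072355  -1.84806957] [ 0.01649927 -0.00028773 -0.0072624 ]
```

Emit:
jog_arm(
  moves=[0,0,0.008,0,0,0,-0.24,0,0,0.016,0,0,0,-0.24,0,0,0.024,0,0,0,-0.24,0,0,0.032,0,0,0,-0.24,0,0,0.04,0,0,0,-0.24,0,0,0.048,0,0,0,-0.24,0,0,0.053,0,0,0,-0.24,0,0,0.056,0,0,0,-0.24],
)

```text
time: 20.9
position: [0.5841, 0.0, 0.139]
tool_rot: [0.409, -3.115, -0.0]
ft_force: [0.2, 0.4, -2.5]
grip_width: 0.41
grip_force: 20.0
```

Emit:
jog_arm(
  moves=[0,0,0,0,0,0,-0.24,0,0,0,0,0,0,-0.24,0,0,0,0,0,0,-0.24,0,0,0,0,0,0,-0.24,0,0,0,0,0,0,-0.24,0,0,0,0,0,0,-0.24,0,0,0,0,0,0,-0.24,0,0,0,0,0,0,-0.24],
)

```text
time: 21.9
position: [0.5842, 0.0, 0.1391]
tool_rot: [-0.409, 3.115, 0.0]
ft_force: [0.1, 0.2, -3.2]
grip_width: 0.407
grip_force: 20.0
```

```bash
python3 - <<'E'
from h import *
c=snap('scene');s=ctrl.get_state();pickle.dump((c,s),open('s10.pkl','wb'));print(s['position'],s['ft_force'],s['torque'])
t=np.deg2rad(15);e=np.array([np.cos(t),np.sin(t)]);n=np.array([-e[1],e[0]])
p=s['position'];h=p[:2]+.0467*e-.0026*n;z0=p[2]-TIP-.0032+.005
u,v=map(int,proj(c,[*(h-.02*e),z0]))
for lo in(165,180):
  for z in(z0-.002,z0,z0+.002):
    b=(u-25,v+2,u+26,v+14)
    r=hfit(c,b,z,15,h,.22,True,lo);d=r[0][:2]-p[:2];print(lo,z.round(4),r,'relTCP',(d@e).round(4),(d@n).round(4))
m=cv2.inRange(cv2.cvtColor(c['im'],cv2.COLOR_RGB2HSV),(0,0,175),(179,50,255))[v-25:v+16,u-20:u+22]
n_,_,st,ce=cv2.connectedComponentsWithStats(m)
for i in range(1,n_):
    if st[i,4]>15: print(st[i]+[u-20,v-25,0,0,0],ce[i]+[u-20,v-25])
E
```

```text
[ 5.84180322e-01 -1.59637838e-05  1.39046534e-01] [ 0.5893951   0.00290604 -1.33395625] [-0.03834654  0.0225822   0.0499325 ]
165 0.0605 (array([0.62712524, 0.01236961, 0.36640848]), np.float64(0.8977604246811572), 34) relTCP 0.0447 0.0008
165 0.0625 (array([0.62935451, 0.01096133, 0.36470526]), np.float64(0.8944937131519931), 34) relTCP 0.0465 -0.0011
165 0.0645 (array([0.63076598, 0.01077746, 0.41754429]), np.float64(0.8839115325266541), 34) relTCP 0.0478 -0.0016
180 0.0605 (array([0.62127511, 0.03284944, 0.9199806 ]), np.float64(0.9603338044497098), 25) relTCP 0.0443 0.0221
180 0.0625 (array([0.63266254, 0.02369284, 0.39061495]), np.float64(0.8021301880642605), 25) relTCP 0.053 0.0104
180 0.0645 (array([0.63108805, 0.01867058, 0.38831457]), np.float64(0.8163540389666879), 25) relTCP 0.0501 0.0059
[264 222  14   9  89] [270.64044944 226.23595506]
[271 228  11  13  32] [277.90625 235.21875]
```

```bash
python3 - <<'E'
from h import *
c,s=pickle.load(open('s10.pkl','rb'));t=np.deg2rad(15);e=np.array([np.cos(t),np.sin(t)]);n=np.array([-e[1],e[0]]);p=s['position']
m=cv2.inRange(cv2.cvtColor(c['im'],cv2.COLOR_RGB2HSV),(0,0,165),(179,60,255))
k,lab,st,ce=cv2.connectedComponentsWithStats(m)
i=[j for j in range(1,k) if abs(ce[j]-[278,235]).max()<5];v,u=np.nonzero(np.isin(lab,i));pts=np.c_[u,v].astype(float);print(len(pts))
Q=shape()
def M(dx,dy,dz):
    sg=np.sign(Q[:,1]);a=-sg*.217;X=np.c_[Q[:,0]*np.cos(a)-Q[:,1]*np.sin(a),Q[:,0]*np.sin(a)+Q[:,1]*np.cos(a)]+[.0468+dx,-.0027+dy]
    W=p[:2]+np.outer(X[:,0],e)+np.outer(X[:,1],n);return np.array([proj(c,[*w,p[2]-TIP+.0018+dz]) for w in W])
for d in((0,0,0),(.002,0,0),(-.002,0,0),(0,.002,0),(0,-.002,0),(0,0,.002),(0,0,-.002),(0,0,.004),(0,0,-.004)):
    q=cKDTree(M(*d)).query(pts)[0];print(d,np.sqrt((q**2).mean()).round(3),q.max().round(2))
g=cv2.cvtColor(c['im'],cv2.COLOR_RGB2GRAY);Z=M(0,0,0).round().astype(int);Z=np.unique(Z,axis=0)
for b in range(Z[:,0].min(),Z[:,0].max()+1,3): r=Z[Z[:,0]==b,1]; print(b,r.min(),r.max(),[int(x) for x in g[r.max()-6:r.max()+5,b]])
E
```

```text
35
(0, 0, 0) 0.121 0.27
(0.002, 0, 0) 0.336 0.9
(-0.002, 0, 0) 0.207 0.55
(0, 0.002, 0) 0.255 0.78
(0, -0.002, 0) 0.158 0.48
(0, 0, 0.002) 0.255 0.69
(0, 0, -0.002) 0.241 0.71
(0, 0, 0.004) 0.658 1.55
(0, 0, -0.004) 0.608 1.36
257 235 236 [106, 87, 64, 65, 89, 123, 124, 104, 87, 48, 26]
260 235 238 [26, 23, 21, 33, 94, 135, 128, 105, 74, 52, 41]
263 237 239 [99, 100, 98, 100, 126, 136, 172, 125, 96, 94, 100]
266 238 240 [105, 104, 84, 35, 42, 118, 131, 108, 96, 95, 95]
269 239 240 [106, 104, 104, 56, 22, 97, 160, 125, 96, 97, 98]
272 225 240 [107, 105, 101, 46, 59, 196, 159, 108, 96, 96, 97]
275 225 240 [101, 97, 57, 58, 188, 198, 127, 92, 87, 91, 90]
278 226 239 [90, 108, 123, 161, 209, 181, 113, 86, 85, 86, 109]
281 228 237 [208, 220, 223, 233, 206, 150, 107, 65, 51, 64, 86]
```

```bash
python3 - <<'E'
from h import *
print(ctrl.close_job())
E
```

```text
the job is handed in; nothing more can be done
None
```

I handed in the job at about 22 s of 58: the ring is spread and gripped in the pliers around the dark groove, fitting its expected position to a fraction of a pixel in the last image (about 0.5 mm off the spindle axis at the hover check) with no contact force felt; the free-standing yellow pliers fell over within the first 2 s without my noticing any contact.

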